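Seat the rocking feed-tub lid

ROBOT

A 7-joint arm with a two-finger parallel gripper is mounted at the origin on the work surface. World frame = base frame: x ahead of the robot, y to its left, z up, the work surface at z = 0. Lengths are in m, angles in rad, forces in N, time in s.
With the tool pointing down it reaches from about 0.425 to 0.975 m from the base axis. Payload 16.7 kg.
Tool frame: the origin (TCP) lies where the fingers leave the gripper's body, on its centre line; the fingertips stand 73 mm ahead of it and the grasp point (between the pads) lies 54 mm ahead of it (arm.pinch_z is the distance from the TCP to the grasp point, in m); y points along the fingers, z is the direction in which the jaws open and shut, and the axes are right-handed (so a half turn about y gives the same grasp; the last joint's range is limited). The gripper opens to 85 mm and grips with 20 to 120 N. Pads are 22 mm wide; open, the fingers measure 114 mm over their backs; the gripper's body (76 mm by 85 mm) begins 54 mm behind the grasp point. The pads swing forward as they close: fully open they stand 13 mm farther back than shut.
Start: joints at [0.968, 0.426, 0.074, 1.606, -0.034, 1.111, -0.067], TCP at [0.296, -0.607, 0.304] pointing down, gripper open.
Joint ranges: [-2.85, 2.85], [-0.5, 2.14], [-1.23, 1.37], [0.21, 2.46], [-1.02, 4.16], [0.16, 2.05], [-2.73, 2.73]. Speed limits (rad/s): [1.89, 1.89, 2.39, 2.39, 3.01, 3.01, 3.01].

INTERFACE

Orientations are given as a unit quaternion [w, x, y, z].
In Python, from rig import arm, vision, close_job gives the robot as it stands.
- The arm moves only by the shell command python3 -m jog 'ROWS' [FORCE]. ROWS is JSON, a list of rows, each an object of numbers: "tx", "ty", "tz": the shift along the tool's x, y, z in m; "ax", "ay", "az": the turn, a rotation vector about the tool's x, y, z in degrees; "gripper": the opening in per cent of the stroke, from 0 (shut) to 100 (fully open). In form: [{"tx": .., "ty": .., "tz": .., "ax": .., "ay": .., "az": .., "gripper": ..}, ...]. A call has 1 to 8 rows; each row shifts and turns the commanded pose from where the row before left it, along the tool's axes as they then stand; what a row does not reach is not made up. A row lasts 1/8 s, in which the tool goes at most 62.5 mm and 10.7 degrees, less where a joint would pass 70% of its speed; a pose out of reach is approached as far as the arm can. A call is refused whole if a number of a shift passes 0.0625 or a number of a turn 10.7, either way. A call with a gripper value outside its range is refused whole. The fingers move at their own pace and stop on an object; FORCE is the grip in N (left out, the last holds). Time passes only in rows, so rows that do not move let the fingers close. It gives the time, the measured TCP pose, the force and the opening at its end, in the units of the state.
- arm.sense(): the state, without advancing time (a new reading comes with each control period).
- vision.camera(name): name is "side" or "top" or "wrist"; returns the picture (384x512x3 uint8, red, green, blue); there is no depth.
- vision.get_calibration(name): a dict with "fx", "fy", "cx", "cy" (pixels), "distortion" ([k1, k2, p1, p2, k3] as OpenCV has them; the pictures are not rectified), "rvec" (rotation vector, rad) and "tvec" (3), from world to camera coordinates, as OpenCV has them; the wrist camera has in their place "mount" (4x4, takes a point from camera to tool coordinates, whose origin is the TCP and whose axes are the tool frame's). Camera axes: x right, y down, z forward; pixel columns grow to the right and rows downward; lengths in m; the calibration is good to about 2 mm. A picture is of the moment at which its call begins: read the wrist's pose just before it. get_calibration takes no time and is no camera call.
- close_job(): hands the job in, once; it reports no verdict.
The state is a dict: "time": time; "joint_positions": joint angles; "joint_velocities": joint speeds; "tau": joint torques, N m; "tool_pos": TCP position; "ee_rot": TCP orientation; "contact_force": force on the tool from outside, world axes, zero at the start; "wrist_torque": the same for the moment, N m; "width": opening from 0.0 (shut) to 1.0 (fully open).
Only numpy, scipy, OpenCV 4.12 (cv2) and the standard library are available. Lean on these libraries where they do the work, as an engineer would, in place of code of your own. Each camera call takes 0.05 s, during which the arm holds its last target.

TASK

One of the four identical feed tubs has a lid that is not fully on: pressed near its edge it rocks, while the others stay firm. Press the lids near the edge with closed fingertips until you find the one that rocks, then press that lid in the middle until it is level and fully home, and finish with the fingertips still pressing down on it. Do not lift a lid or disturb the things standing around.

Things in the scene. Friction and masses are not known exactly. Their poses are not given: they have to be found in the camera images.
- tub_1: One of four identical round grey plastic feed tubs, 78 mm across, rim 60 mm above the work surface; fixed to it. Origin at the centre of its underside, z up; yaw means nothing. On the tub with the loose lid, the lid stands on a stiff middle plug 16 mm wide: about 8 N straight down in the middle (10 to 20 N is a good push) drives the plug in, and it stays in.
- lid_1: White flat round push-on lid of tub_1, one of four identical, 88 mm across, 16 mm deep. Origin at the centre of its TOP face, z up; home and level, that face is 65 mm above the work surface. Three lids are firm; one sits level 4 to 5 mm proud and rocks: a light press (under 2 N) 25 mm off its centre tips it about 8 degrees, onto the rim. Press within 30 mm of the centre.
- tub_2: One of four identical round grey plastic feed tubs, 78 mm across, rim 60 mm above the work surface; fixed to it. Origin at the centre of its underside, z up; yaw means nothing. On the tub with the loose lid, the lid stands on a stiff middle plug 16 mm wide: about 8 N straight down in the middle (10 to 20 N is a good push) drives the plug in, and it stays in.
- lid_2: White flat round push-on lid of tub_2, one of four identical, 88 mm across, 16 mm deep. Origin at the centre of its TOP face, z up; home and level, that face is 65 mm above the work surface. Three lids are firm; one sits level 4 to 5 mm proud and rocks: a light press (under 2 N) 25 mm off its centre tips it about 8 degrees, onto the rim. Press within 30 mm of the centre.
- tub_3: One of four identical round grey plastic feed tubs, 78 mm across, rim 60 mm above the work surface; fixed to it. Origin at the centre of its underside, z up; yaw means nothing. On the tub with the loose lid, the lid stands on a stiff middle plug 16 mm wide: about 8 N straight down in the middle (10 to 20 N is a good push) drives the plug in, and it stays in.
- lid_3: White flat round push-on lid of tub_3, one of four identical, 88 mm across, 16 mm deep. Origin at the centre of its TOP face, z up; home and level, that face is 65 mm above the work surface. Three lids are firm; one sits level 4 to 5 mm proud and rocks: a light press (under 2 N) 25 mm off its centre tips it about 8 degrees, onto the rim. Press within 30 mm of the centre.
- tub_4: One of four identical round grey plastic feed tubs, 78 mm across, rim 60 mm above the work surface; fixed to it. Origin at the centre of its underside, z up; yaw means nothing. On the tub with the loose lid, the lid stands on a stiff middle plug 16 mm wide: about 8 N straight down in the middle (10 to 20 N is a good push) drives the plug in, and it stays in.
- lid_4: White flat round push-on lid of tub_4, one of four identical, 88 mm across, 16 mm deep. Origin at the centre of its TOP face, z up; home and level, that face is 65 mm above the work surface. Three lids are firm; one sits level 4 to 5 mm proud and rocks: a light press (under 2 N) 25 mm off its centre tips it about 8 degrees, onto the rim. Press within 30 mm of the centre.
- hide: Bystander: orange plastic half-dome hide, 140 mm across, 70 mm high. Origin at the centre of its underside.
- spray: Bystander: empty clear glass spray bottle with a white head, 68 mm across, 186 mm high. Origin at the centre of its underside.
- tweezers: Bystander: chrome tweezers lying flat, 160 mm long along own x, about 25 mm wide, 10 mm high. Origin at mid-length on its underside.
- tray: Bystander: round aluminium feeding tray, 110 mm across, 16 mm high. Origin at the centre of its underside.
- jar: Bystander: small amber glass jar with a black cap, 42 mm across, 68 mm high, among the tubs. Origin at the centre of its underside.
- pot: Bystander: small terracotta pot, 72 mm across, 62 mm high. Origin at the centre of its underside.
Mind the look-alikes: they are no part of the job. Leave any purple or yellow look-alike of the lid_3 alone.

How it is judged:
On the way, in this order (a step that is already met when the one before it is completed fails the run):
1. the loose lid was rocked by a fingertip press near its edge (angle between lid_3's own z axis and vertical above 0.05 rad and contact force between the fingers and lid_3 above 0.1 N), for 0.1 s.
2. the loose lid is pressed home and level (height (world z) of lid_3 between 0.063 and 0.0665 m and angle between lid_3's own z axis and vertical below 0.025 rad and horizontal distance between lid_3 and tub_3 below 0.006 m), for 0.2 s.
At the end, for the whole second after the job is handed in: The lid that rocked is fully home on its tub (top within 1.5 mm of 65 mm above the work surface, tilt under 0.025 rad, centred within 6 mm), at rest, and the fingers still press on it with more than 1.5 N (all of step 2 and contact force between the fingers and lid_3 above 1.5 N and linear speed of lid_3 below 0.01 m/s); the arm keeps its last pose, push and grip.
It fails at once if the loose lid is lifted (more than about 8 mm above where it lay) or taken off its tub (height (world z) of lid_3 above 0.078 m or horizontal distance between lid_3 and tub_3 above 0.015 m).
It fails at once if a bystander is moved by more than 25 mm or lifted (distance of any of hide, spray, tweezers, tray, jar, pot from where it was at the start of the episode above 0.025 m).
It also fails if it takes over 64 s, if anything falls off the work surface, if the arm or the gripper's body presses on something with over 40 N, if the wrist force passes 120 N, or if a joint passes its speed limit or range.

## Working session

There is one attempt and no reset: what is moved stays moved. The work goes in short steps, Python scripts to look and compute and a shell command to move; the robot and the scene stay as the last step left them, time stands still between calls to the robot, and variables do not carry over. Pictures are saved under pics/ and viewed, and the job is handed in when it is done.

```bash
ls; mkdir -p pics
python3 - <<'E'
from rig import arm, vision
import cv2
print(arm.sense())
for n in("side","top","wrist"):
    cv2.imwrite(f"pics/{n}0.png",vision.camera(n)[:,:,::-1]); print(n,vision.get_calibration(n))
E
```

```text
pics
{'time': 0.0, 'joint_positions': array([ 0.96749814,  0.42673389,  0.07388629,  1.60662759, -0.03409197,
        1.1107905 , -0.06710084]), 'joint_velocities': array([ 7.16355176e-04,  3.67081208e-05, -3.76129253e-04, -2.19215295e-04,
       -1.50949212e-03, -3.51499512e-04,  9.14225533e-04]), 'tau': array([ 3.86364438e-03, -9.49833012e+01,  3.76325816e+00, -4.63504243e+01,
        1.95038522e-02,  1.02625307e-02, -9.58307652e-06]), 'tool_pos': array([ 0.29572573, -0.60641395,  0.30320126]), 'ee_rot': array([ 0.15890383, -0.15919103,  0.6894237 , -0.6885512 ]), 'contact_force': array([ 0.33528468,  0.33956034, -0.73335215]), 'wrist_torque': array([ 0.03107473, -0.07206001, -0.01428903]), 'width': 0.9999077081822519}
side {'fx': 397.2690794541838, 'fy': 397.2690794541838, 'cx': 254.31124558826326, 'cy': 191.20905648392818, 'distortion': array([-0.00826258,  0.        ,  0.        ,  0.        ,  0.        ]), 'rvec': array([ 0.47245228, -2.77984195,  1.10467079]), 'tvec': array([0.53098987, 0.19812092, 0.84574113])}
top {'fx': 415.53623433399844, 'fy': 415.53623433399844, 'cx': 261.25050472667726, 'cy': 192.94161620722411, 'distortion': array([-0.100005,  0.      ,  0.      ,  0.      ,  0.      ]), 'rvec': array([ 1.95065981, -2.26822149,  0.24962006]), 'tvec': array([0.0718468 , 0.58921803, 1.04600671])}
wrist {'fx': 271.4515100975069, 'fy': 271.4515100975069, 'cx': 255.14847110005482, 'cy': 192.3322441078327, 'distortion': array([-0.02734223,  0.        ,  0.        ,  0.        ,  0.        ]), 'mount': array([[-2.11192150e-03,  9.58856025e-01,  2.83884946e-01,
        -7.19706788e-02],
       [-3.78668932e-04, -2.83886326e-01,  9.58857868e-01,
        -7.01715501e-02],
       [ 9.99997698e-01,  1.91753414e-03,  9.62634622e-04,
        -3.13401045e-04],
       [ 0.00000000e+00,  0.00000000e+00,  0.00000000e+00,
         1.00000000e+00]])}
```

View pics/top0.png

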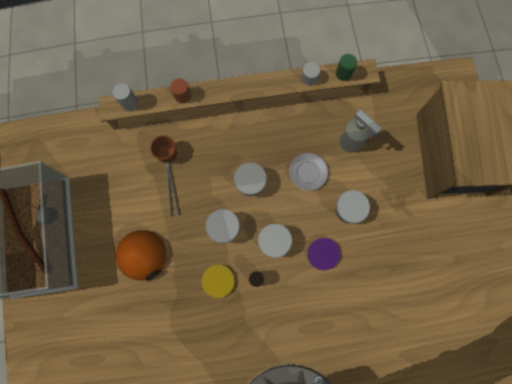

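View pics/side0.png

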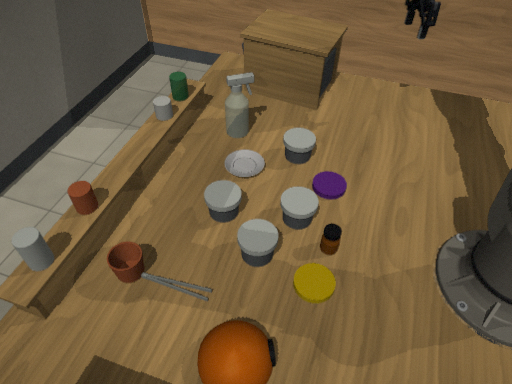

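View pics/wrist0.png

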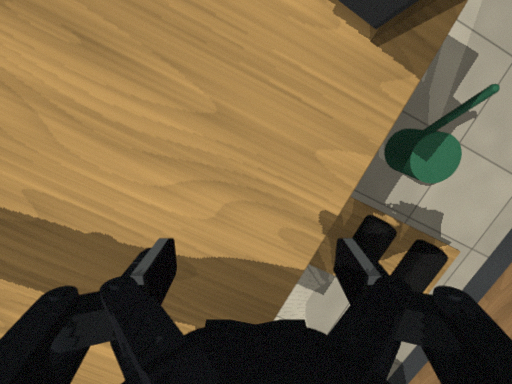

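The top view shows four white lids at (250,179), (222,226), (275,240) and (353,207). The tray is at (309,172). The purple (324,254) and yellow (218,281) discs are look-alikes and I will leave them alone. Next I triangulate the four lids.

```bash
cat > h.py <<'E'
import numpy as np,cv2
from rig import arm,vision
from scipy.spatial.transform import Rotation as R
def cam(n):
    c=vision.get_calibration(n);K=np.array([[c['fx'],0,c['cx']],[0,c['fy'],c['cy']],[0,0,1]])
    return c,K,R.from_rotvec(c['rvec']).as_matrix()
def ray(n,uv):
    c,K,M=cam(n);p=cv2.undistortPoints(np.float64(uv).reshape(-1,1,2),K,c['distortion'])[:,0]
    d=np.c_[p,np.ones(len(p))]@M; o=-M.T@c['tvec']; return o,d
def onz(n,uv,z):
    o,d=ray(n,uv); return o+d*((z-o[2])/d[:,2])[:,None]
def proj(n,P):
    c,K,M=cam(n); return cv2.projectPoints(np.float64(P).reshape(-1,1,3),c['rvec'],c['tvec'],K,c['distortion'])[0][:,0]
def tool():
    s=arm.sense();w,x,y,z=s['ee_rot'];return s,R.from_quat([x,y,z,w]).as_matrix()
E
python3 - <<'E'
from h import *
for n in("top","side"):
    im=cv2.imread(f"pics/{n}0.png");hsv=cv2.cvtColor(im,cv2.COLOR_BGR2HSV)
    m=((hsv[...,1]<40)&(hsv[...,2]>(120))).astype(np.uint8)
    if n=="side": m=((hsv[...,1]<40)&(hsv[...,2]>150)).astype(np.uint8)
    k,l,st,ce=cv2.connectedComponentsWithStats(m)
    for i in range(1,k):
        if 300<st[i,4]<2500:
            c=max(cv2.findContours((l==i).astype(np.uint8),0,2)[0],key=cv2.contourArea)
            e=cv2.fitEllipse(c)
            p=onz(n,[c[:,0].astype(float)],.065)[:,:2] 
            print(n,st[i],np.round(e[0],1),np.round(e[1],1),"circle",np.round(cv2.minEnclosingCircle(p.astype(np.float32))[0],4),np.round(onz(n,[e[0]],.065)[0],4))
s,T=tool();print(T)
for q in([320,254],[218,281],[257,279]): print(onz("top",[q],.02))
E
```

```text
top [ 144   23   73   57 2127] [181.6  53.7] [53.6 69.3] circle [1.0426 0.1571] [1.0409 0.151  0.065 ]
top [   9   44   66   63 2495] [43.5 76. ] [59.6 72.2] circle [1.0338 0.5753] [1.0405 0.5675 0.065 ]
top [102  57  39  42 765] [121.1  74. ] [31.1 38.1] circle [0.9963 0.3355] [1.0044 0.3331 0.065 ]
top [ 78  82  26  19 310] [89.4 90.8] [15.5 28.2] circle [0.9731 0.427 ] [0.9667 0.4292 0.065 ]
top [293 154  35  35 762] [311.4 170.8] [30.3 32.1] circle [ 0.6338 -0.1573] [ 0.6334 -0.1606  0.065 ]
top [234 163  31  31 750] [249.3 178.1] [29.9 30.4] circle [0.6388 0.0085] [0.6384 0.0085 0.065 ]
top [338 191  31  31 781] [353. 206.] [30.1 31.8] circle [ 0.5218 -0.2537] [ 0.5215 -0.2537  0.065 ]
top [206 209  33  33 836] [221.9 225.4] [31.4 32.2] circle [0.5227 0.0976] [0.5221 0.0982 0.065 ]
top [258 224  34  33 868] [274.4 240.2] [32.3 32.8] circle [ 0.4637 -0.0328] [ 0.4634 -0.0321  0.065 ]
side [284 128  32  20 468] [299.3 137.4] [18.1 30.4] circle [ 0.5208 -0.2519] [ 0.5205 -0.2506  0.065 ]
side [281 187  37  27 771] [299. 200.] [25.9 35.7] circle [ 0.4638 -0.0307] [ 0.4633 -0.0293  0.065 ]
[[-8.98794591e-01 -4.66652204e-04  4.38369782e-01]
 [-4.38370026e-01  8.16213479e-04 -8.98794222e-01]
 [ 6.16209796e-05 -9.99999558e-01 -9.38174599e-04]]
[[ 0.41197873 -0.15050032  0.02      ]]
[[0.38216221 0.13154951 0.02      ]]
[[0.37201048 0.02777248 0.02      ]]
```

Run:
```python
import cv2
im=cv2.imread("pics/side0.png")[110:280,180:360];cv2.imwrite("pics/s_crop.png",cv2.resize(im,None,fx=4,fy=3.5,interpolation=2))
```

```text
(no output)
```

View pics/s_crop.png

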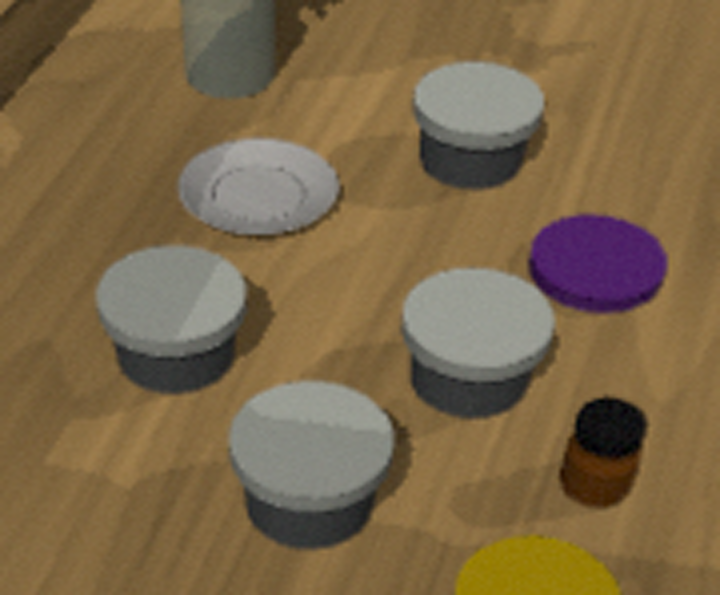

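```bash
cat >> h.py <<'E'
L={'A':(.5213,-.2525),'B':(.4637,-.0315),'C':(.6388,.0085),'D':(.5225,.098)}
def delta(p,z):
    s,T=tool();d=T.T@(np.array([p[0],p[1],z])-s['tool_pos']);
    print("tool_pos",s['tool_pos'].round(4),"F",s['contact_force'].round(2),"t",s['time'],"w",round(s['width'],3),"delta",d.round(4)); return d
E
python3 - <<'E'
from h import *
s,T=tool()
for q in([350,150],): print(onz("top",[q],.0))
for k,(x,y) in L.items():
    P=np.array([x,y])+T[:2,0]*.022; print(k,P); delta(P,.2)
E
```

```text
[[ 0.69535262 -0.29439029  0.        ]]
A [ 0.50152652 -0.26214414]
tool_pos [ 0.2958 -0.6065  0.3034] F [-0.13  0.08 -0.19] t 0.15 w 1.002 delta [-0.3359  0.1036 -0.2192]
B [ 0.44392652 -0.04114414]
tool_pos [ 0.2958 -0.6065  0.3034] F [-0.13  0.08 -0.19] t 0.15 w 1.002 delta [-0.381   0.1038 -0.4431]
C [ 0.61902652 -0.00114414]
tool_pos [ 0.2958 -0.6065  0.3034] F [-0.13  0.08 -0.19] t 0.15 w 1.002 delta [-0.5559  0.1038 -0.4023]
D [0.50272652 0.08835586]
tool_pos [ 0.2958 -0.6065  0.3034] F [-0.13  0.08 -0.19] t 0.15 w 1.002 delta [-0.4906  0.1039 -0.5337]
```

```bash
python3 -m jog '[{"tx":-0.042,"ty":0.013,"tz":-0.0275,"gripper":0},{"tx":-0.042,"ty":0.013,"tz":-0.0275,"gripper":0},{"tx":-0.042,"ty":0.013,"tz":-0.0275,"gripper":0},{"tx":-0.042,"ty":0.013,"tz":-0.0275,"gripper":0},{"tx":-0.042,"ty":0.013,"tz":-0.0275,"gripper":0},{"tx":-0.042,"ty":0.013,"tz":-0.0275,"gripper":0},{"tx":-0.042,"ty":0.013,"tz":-0.0275,"gripper":0},{"tx":-0.042,"ty":0.013,"tz":-0.0275,"gripper":0}]' 30
python3 -c "
from h import *
delta([.5015,-.2621],.15)"
```

```text
tool_pos [ 0.2958 -0.6065  0.3034] F [-0.13  0.08 -0.19] t 0.15 w 1.002 delta [-0.3359  0.1536 -0.2192]validation failed for argument at $[0]...
```

```bash
python3 -m jog '[{"tx":-0.042,"ty":0.013,"tz":-0.0275,"ax":0,"ay":0,"az":0,"gripper":0},{"tx":-0.042,"ty":0.013,"tz":-0.0275,"ax":0,"ay":0,"az":0,"gripper":0},{"tx":-0.042,"ty":0.013,"tz":-0.0275,"ax":0,"ay":0,"az":0,"gripper":0},{"tx":-0.042,"ty":0.013,"tz":-0.0275,"ax":0,"ay":0,"az":0,"gripper":0},{"tx":-0.042,"ty":0.013,"tz":-0.0275,"ax":0,"ay":0,"az":0,"gripper":0},{"tx":-0.042,"ty":0.013,"tz":-0.0275,"ax":0,"ay":0,"az":0,"gripper":0},{"tx":-0.042,"ty":0.013,"tz":-0.0275,"ax":0,"ay":0,"az":0,"gripper":0},{"tx":-0.042,"ty":0.013,"tz":-0.0275,"ax":0,"ay":0,"az":0,"gripper":0}]' 30
python3 -c "
from h import *
delta([.5015,-.2621],.15)"
```

```text
time: 1.15
tool_pos: [0.502, -0.2602, 0.1995]
ee_rot: [0.159, -0.159, 0.689, -0.689]
contact_force: [0.3, -0.7, 0.0]
width: 0.003
tool_pos [ 0.502  -0.2602  0.1995] F [ 0.32 -0.7   0.05] t 1.15 w 0.003 delta [0.0013 0.0495 0.0015]
```

```bash
python3 -m jog '[{"tx":0,"ty":0.025,"tz":0,"ax":0,"ay":0,"az":0,"gripper":0},{"tx":0,"ty":0.025,"tz":0,"ax":0,"ay":0,"az":0,"gripper":0},{"tx":0,"ty":0,"tz":0,"ax":0,"ay":0,"az":0,"gripper":0},{"tx":0,"ty":0,"tz":0,"ax":0,"ay":0,"az":0,"gripper":0}]'
cat > look.py <<'E'
from h import *
import sys
t=sys.argv[1];x,y=L[t[0]]
u=proj("side",[[x,y,.065]])[0].astype(int)
im=vision.camera("side")[:,:,::-1]; cv2.imwrite(f"pics/raw_{t}.png",im)
r=im[max(u[1]-55,0):u[1]+45,max(u[0]-65,0):u[0]+65]
cv2.imwrite(f"pics/{t}.png",cv2.resize(r,None,fx=5,fy=5,interpolation=2))
delta([x,y],.138)
E
python3 look.py A1
```

```text
time: 1.65
tool_pos: [0.5017, -0.2619, 0.1506]
ee_rot: [-0.159, 0.159, -0.689, 0.689]
contact_force: [-0.4, -0.3, 0.3]
width: -0.001
tool_pos [ 0.5018 -0.262   0.1509] F [ 0.1   0.13 -0.89] t 1.7 w 0.001 delta [-0.0216  0.0129  0.    ]
```

View pics/A1.png

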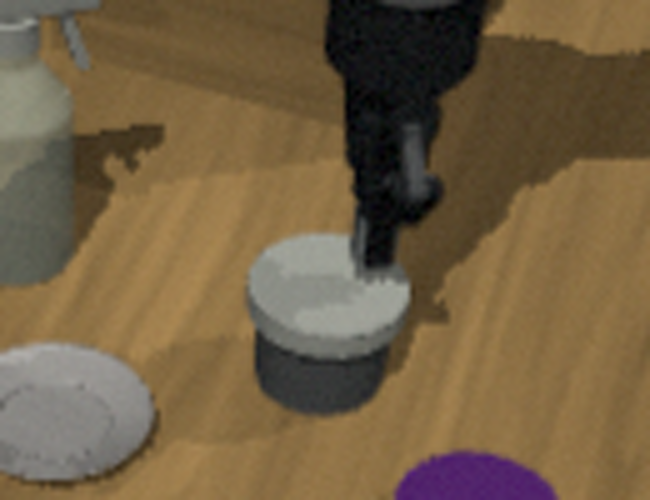

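The closed fingertips hover over lid A at crop (375,265), on the side of the lid towards the robot. I lower in small steps while watching the force.

```bash
python3 -m jog '[{"tx":0,"ty":0.006,"tz":0,"ax":0,"ay":0,"az":0,"gripper":0},{"tx":0,"ty":0.003,"tz":0,"ax":0,"ay":0,"az":0,"gripper":0},{"tx":0,"ty":0,"tz":0,"ax":0,"ay":0,"az":0,"gripper":0}]'
python3 -m jog '[{"tx":0,"ty":0.0015,"tz":0,"ax":0,"ay":0,"az":0,"gripper":0},{"tx":0,"ty":0,"tz":0,"ax":0,"ay":0,"az":0,"gripper":0}]'
python3 -m jog '[{"tx":0,"ty":0.0015,"tz":0,"ax":0,"ay":0,"az":0,"gripper":0},{"tx":0,"ty":0,"tz":0,"ax":0,"ay":0,"az":0,"gripper":0}]'
python3 -m jog '[{"tx":0,"ty":0.0015,"tz":0,"ax":0,"ay":0,"az":0,"gripper":0},{"tx":0,"ty":0,"tz":0,"ax":0,"ay":0,"az":0,"gripper":0}]'
python3 look.py A2
```

```text
time: 2.08
tool_pos: [0.5013, -0.2616, 0.1408]
ee_rot: [0.159, -0.159, 0.689, -0.689]
contact_force: [-0.0, -0.2, 0.5]
width: 0.001
time: 2.33
tool_pos: [0.5014, -0.2616, 0.1394]
ee_rot: [0.159, -0.159, 0.689, -0.689]
contact_force: [-1.1, 0.7, -0.1]
width: 0.003
time: 2.58
tool_pos: [0.5014, -0.2616, 0.1378]
ee_rot: [0.159, -0.159, 0.689, -0.689]
contact_force: [0.0, -0.0, -0.1]
width: 0.005
time: 2.82
tool_pos: [0.5015, -0.2617, 0.1376]
ee_rot: [-0.159, 0.159, -0.689, 0.689]
contact_force: [-7.5, 4.2, 24.3]
width: 0.0
tool_pos [ 0.5015 -0.2617  0.1376] F [-7.76  3.92 23.7 ] t 2.875 w -0.002 delta [-0.0218 -0.0004  0.0004]
```

View pics/A2.png

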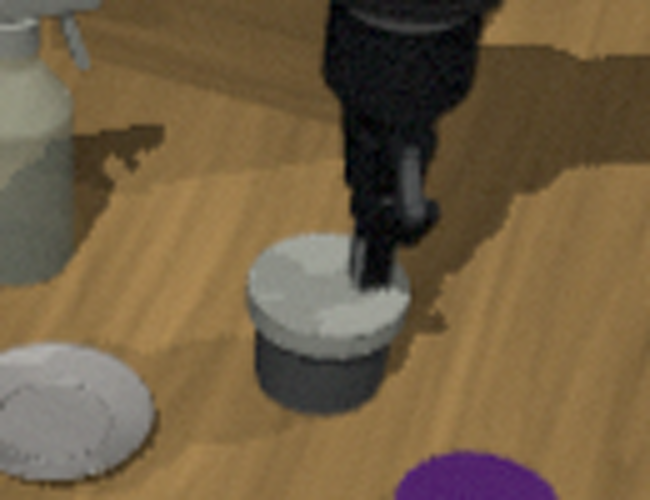

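Lid A did not tilt and was rigid: 24 N at a tip height of 64.6 mm. So A is firm, and I go on to B.

```bash
python3 -m jog '[{"tx":0,"ty":-0.03,"tz":0,"ax":0,"ay":0,"az":0,"gripper":0},{"tx":0,"ty":0,"tz":0,"ax":0,"ay":0,"az":0,"gripper":0}]'
python3 -c "
from h import *
delta([.4835,-.0219],.146)"
```

```text
time: 3.12
tool_pos: [0.5024, -0.2621, 0.1683]
ee_rot: [-0.16, 0.158, -0.688, 0.69]
contact_force: [-0.2, 1.2, 0.2]
width: 0.009
tool_pos [ 0.5024 -0.2621  0.1683] F [-0.18  1.2   0.2 ] t 3.125 w 0.009 delta [-0.0883  0.022  -0.2242]
```

```bash
python3 -m jog '[{"tx":-0.018,"ty":0,"tz":-0.045,"ax":0,"ay":0,"az":0,"gripper":0},{"tx":-0.018,"ty":0,"tz":-0.045,"ax":0,"ay":0,"az":0,"gripper":0},{"tx":-0.018,"ty":0,"tz":-0.045,"ax":0,"ay":0,"az":0,"gripper":0},{"tx":-0.018,"ty":0,"tz":-0.045,"ax":0,"ay":0,"az":0,"gripper":0},{"tx":-0.017,"ty":0,"tz":-0.044,"ax":0,"ay":0,"az":0,"gripper":0},{"tx":0,"ty":0.018,"tz":0,"ax":0,"ay":0,"az":0,"gripper":0},{"tx":0,"ty":0,"tz":0,"ax":0,"ay":0,"az":0,"gripper":0},{"tx":0,"ty":0,"tz":0,"ax":0,"ay":0,"az":0,"gripper":0}]'
python3 look.py B1
```

```text
time: 4.12
tool_pos: [0.4833, -0.0218, 0.1486]
ee_rot: [0.159, -0.159, 0.689, -0.689]
contact_force: [-0.1, 0.4, -0.4]
width: 0.001
tool_pos [ 0.4834 -0.0219  0.1487] F [ 0.74 -0.18 -0.59] t 4.175 w 0.004 delta [0.0219 0.0107 0.    ]
```

View pics/B1.png

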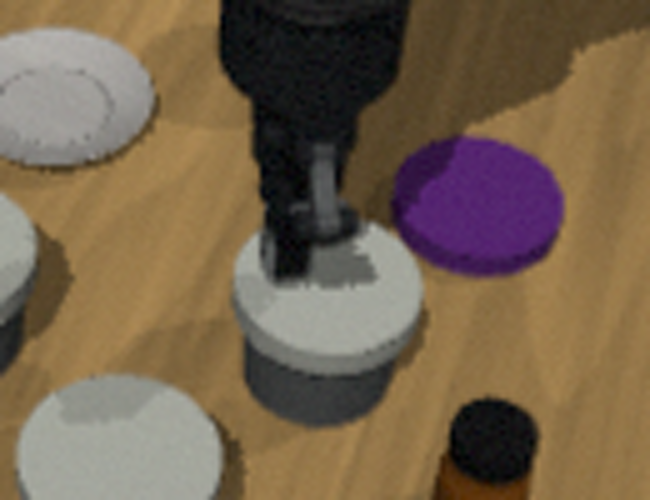

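The fingertips hover over the far-side part of lid B, at crop (288,270). Next I lower.

```bash
python3 -m jog '[{"tx":0,"ty":0.005,"tz":0,"ax":0,"ay":0,"az":0,"gripper":0},{"tx":0,"ty":0,"tz":0,"ax":0,"ay":0,"az":0,"gripper":0}]'
python3 -m jog '[{"tx":0,"ty":0.002,"tz":0,"ax":0,"ay":0,"az":0,"gripper":0},{"tx":0,"ty":0,"tz":0,"ax":0,"ay":0,"az":0,"gripper":0}]'
python3 -m jog '[{"tx":0,"ty":0.002,"tz":0,"ax":0,"ay":0,"az":0,"gripper":0},{"tx":0,"ty":0,"tz":0,"ax":0,"ay":0,"az":0,"gripper":0}]'
python3 -m jog '[{"tx":0,"ty":0.0015,"tz":0,"ax":0,"ay":0,"az":0,"gripper":0},{"tx":0,"ty":0,"tz":0,"ax":0,"ay":0,"az":0,"gripper":0}]'
python3 look.py B2
```

```text
time: 4.42
tool_pos: [0.4831, -0.0216, 0.1432]
ee_rot: [0.159, -0.159, 0.689, -0.689]
contact_force: [0.6, 0.6, -0.2]
width: 0.005
time: 4.68
tool_pos: [0.4832, -0.0213, 0.1413]
ee_rot: [0.159, -0.159, 0.689, -0.689]
contact_force: [0.5, 0.3, -0.0]
width: -0.001
time: 4.92
tool_pos: [0.4832, -0.0213, 0.1393]
ee_rot: [0.159, -0.159, 0.689, -0.689]
contact_force: [-0.2, 0.3, -0.7]
width: 0.004
time: 5.18
tool_pos: [0.4832, -0.0213, 0.1378]
ee_rot: [0.159, -0.159, 0.689, -0.689]
contact_force: [0.6, -0.1, -1.0]
width: -0.001
tool_pos [ 0.4832 -0.0213  0.1379] F [-0.05  0.08 -0.38] t 5.225 w 0.002 delta [ 0.022  -0.0001  0.0007]
```

View pics/B2.png

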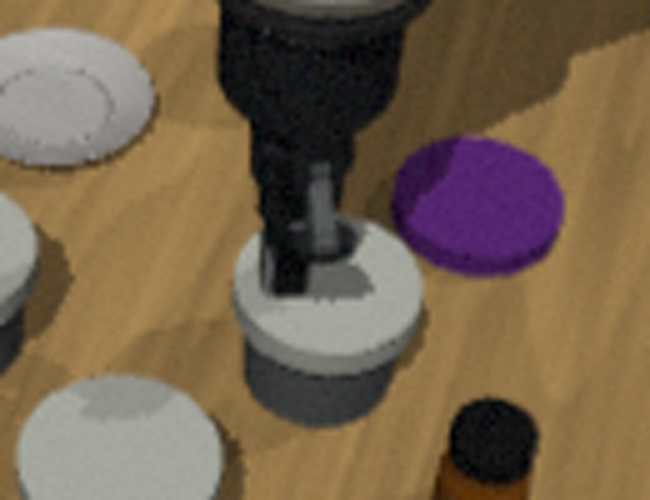

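```bash
python3 -m jog '[{"tx":0,"ty":0.001,"tz":0,"ax":0,"ay":0,"az":0,"gripper":0},{"tx":0,"ty":0,"tz":0,"ax":0,"ay":0,"az":0,"gripper":0}]'
python3 -m jog '[{"tx":0,"ty":-0.03,"tz":0,"ax":0,"ay":0,"az":0,"gripper":0},{"tx":0,"ty":0,"tz":0,"ax":0,"ay":0,"az":0,"gripper":0}]'
python3 -c "
from h import *
s,T=tool()
for k,sg in(('D',1),('C',1),('D',-1),('C',-1)):
  p=np.array(L[k])+sg*.022*T[:2,0];print(k,p);delta(p,.146)"
```

```text
time: 5.48
tool_pos: [0.4833, -0.0213, 0.1376]
ee_rot: [-0.159, 0.159, -0.689, 0.689]
contact_force: [-6.7, 0.5, 18.3]
width: -0.001
time: 5.72
tool_pos: [0.4842, -0.0213, 0.1685]
ee_rot: [-0.16, 0.158, -0.689, 0.689]
contact_force: [-0.4, -0.0, -0.0]
width: 0.003
D [0.50272475 0.08835969]
tool_pos [ 0.4842 -0.0213  0.1685] F [-0.42 -0.03 -0.01] t 5.725 w 0.003 delta [-0.0647  0.0226 -0.0905]
C [ 0.61902475 -0.00114031]
tool_pos [ 0.4842 -0.0213  0.1685] F [-0.42 -0.03 -0.01] t 5.725 w 0.003 delta [-0.13    0.0229  0.0409]
D [0.54227525 0.10764031]
tool_pos [ 0.4842 -0.0213  0.1685] F [-0.42 -0.03 -0.01] t 5.725 w 0.003 delta [-0.1087  0.0227 -0.0905]
C [0.65857525 0.01814031]
tool_pos [ 0.4842 -0.0213  0.1685] F [-0.42 -0.03 -0.01] t 5.725 w 0.003 delta [-0.174   0.0231  0.0409]
```

B is firm too: 18 N at 64.6 mm with no drop. Next is D, on the side towards the robot.

```bash
python3 -m jog '[{"tx":-0.0325,"ty":0,"tz":-0.045,"ax":0,"ay":0,"az":0,"gripper":0},{"tx":-0.0325,"ty":0,"tz":-0.0455,"ax":0,"ay":0,"az":0,"gripper":0},{"tx":0,"ty":0.02,"tz":0,"ax":0,"ay":0,"az":0,"gripper":0},{"tx":0,"ty":0,"tz":0,"ax":0,"ay":0,"az":0,"gripper":0},{"tx":0,"ty":0,"tz":0,"ax":0,"ay":0,"az":0,"gripper":0}]'
python3 look.py D1
```

```text
time: 6.35
tool_pos: [0.502, 0.0878, 0.147]
ee_rot: [-0.159, 0.159, -0.689, 0.689]
contact_force: [0.6, 0.8, -0.6]
width: -0.0
tool_pos [0.5021 0.0878 0.1473] F [-0.63  0.07  0.32] t 6.4 w 0.002 delta [-0.0228  0.0093 -0.0003]
```

View pics/D1.png

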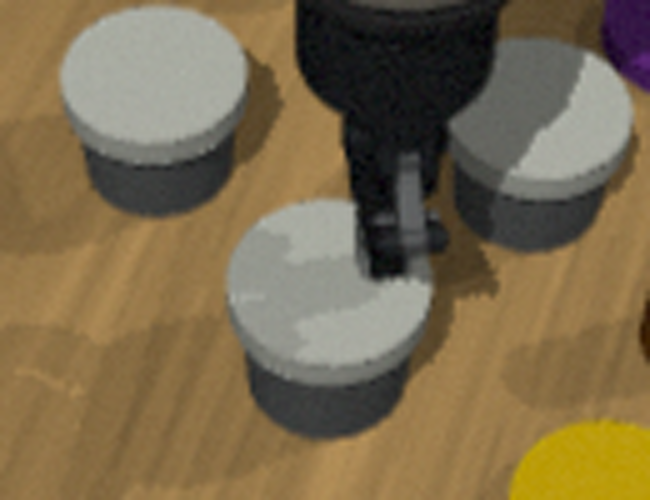

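```bash
python3 -m jog '[{"tx":0,"ty":0.004,"tz":0,"ax":0,"ay":0,"az":0,"gripper":0},{"tx":0,"ty":0,"tz":0,"ax":0,"ay":0,"az":0,"gripper":0}]'
python3 -m jog '[{"tx":0,"ty":0.002,"tz":0,"ax":0,"ay":0,"az":0,"gripper":0},{"tx":0,"ty":0,"tz":0,"ax":0,"ay":0,"az":0,"gripper":0}]'
python3 -m jog '[{"tx":0,"ty":0.002,"tz":0,"ax":0,"ay":0,"az":0,"gripper":0},{"tx":0,"ty":0,"tz":0,"ax":0,"ay":0,"az":0,"gripper":0}]'
python3 look.py D2
```

```text
time: 6.65
tool_pos: [0.502, 0.0882, 0.143]
ee_rot: [-0.159, 0.159, -0.689, 0.689]
contact_force: [-0.4, -0.0, 0.4]
width: 0.0
time: 6.9
tool_pos: [0.5021, 0.0884, 0.141]
ee_rot: [-0.159, 0.159, -0.689, 0.689]
contact_force: [-0.3, -0.5, 1.2]
width: 0.001
time: 7.15
tool_pos: [0.5024, 0.0886, 0.1393]
ee_rot: [-0.159, 0.159, -0.689, 0.689]
contact_force: [-0.4, -1.0, 7.1]
width: -0.002
tool_pos [0.5024 0.0886 0.1393] F [-0.88  0.06  6.74] t 7.2 w 0.0 delta [-0.0222  0.0013  0.0004]
```

View pics/D2.png

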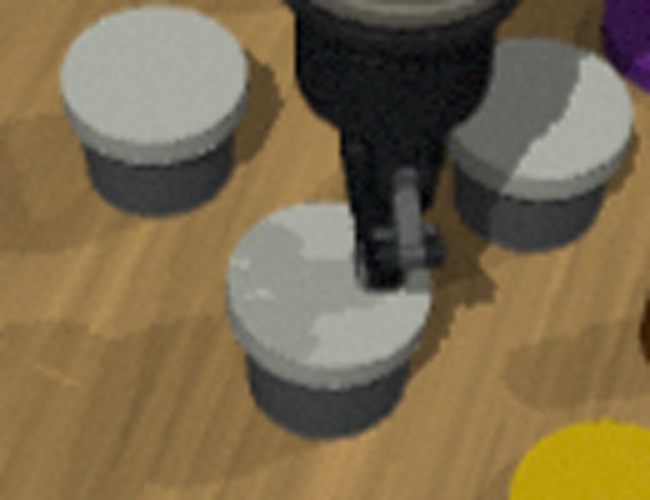

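D met contact earlier, at a tip height of about 68–66 mm. I compare the before and after views of its lid outline to confirm that it tilted.

Run:
```python
from h import *
u=proj("side",[[*L['D'],.065]])[0].astype(int)
a,b=[cv2.imread(f"pics/raw_D{i}.png")[u[1]-30:u[1]+35,u[0]-30:u[0]+30] for i in(1,2)]
cv2.imwrite("pics/Dcmp.png",cv2.resize(np.hstack([a,b]),None,fx=6.5,fy=6.5,interpolation=0))
for n,i in(("before",a),("after",b)):
  g=i.astype(int).sum(2); hsv=cv2.cvtColor(i,cv2.COLOR_BGR2HSV)
  m=(hsv[...,1]<45)&(hsv[...,2]>105)
  print(n,[(c,np.where(m[:,c])[0][[0,-1]].tolist()) for c in range(10,52,4) if m[:,c].any()])
```

```text
before [(14, [21, 44]), (18, [18, 48]), (22, [17, 50]), (26, [16, 51]), (30, [15, 51]), (34, [15, 50]), (38, [31, 49]), (42, [31, 47]), (46, [31, 42]), (50, [31, 36])]
after [(10, [31, 36]), (14, [22, 44]), (18, [18, 48]), (22, [17, 50]), (26, [16, 51]), (30, [16, 51]), (34, [16, 51]), (38, [33, 50]), (42, [34, 46]), (46, [33, 43]), (50, [33, 37])]
```

View pics/Dcmp.png

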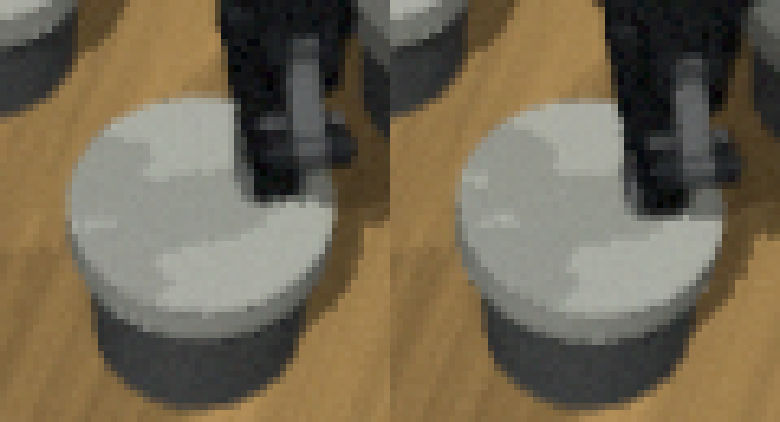

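```bash
python3 -m jog '[{"tx":0,"ty":-0.02,"tz":0,"ax":0,"ay":0,"az":0,"gripper":0},{"tx":-0.047,"ty":0,"tz":0,"ax":0,"ay":0,"az":0,"gripper":0},{"tx":0,"ty":0.015,"tz":0,"ax":0,"ay":0,"az":0,"gripper":0},{"tx":0,"ty":0,"tz":0,"ax":0,"ay":0,"az":0,"gripper":0}]'
python3 look.py D3
python3 -m jog '[{"tx":0,"ty":0.001,"tz":0,"ax":0,"ay":0,"az":0,"gripper":0},{"tx":0,"ty":0,"tz":0,"ax":0,"ay":0,"az":0,"gripper":0}]'
python3 -m jog '[{"tx":0,"ty":0.001,"tz":0,"ax":0,"ay":0,"az":0,"gripper":0},{"tx":0,"ty":0,"tz":0,"ax":0,"ay":0,"az":0,"gripper":0}]'
python3 -m jog '[{"tx":0,"ty":0.001,"tz":0,"ax":0,"ay":0,"az":0,"gripper":0},{"tx":0,"ty":0,"tz":0,"ax":0,"ay":0,"az":0,"gripper":0}]'
python3 look.py D4
python3 - <<'E'
from h import *
u=proj("side",[[*L['D'],.065]])[0].astype(int)
v=[cv2.imread(f"pics/raw_D{i}.png")[u[1]-30:u[1]+35,u[0]-30:u[0]+30] for i in(1,2,3,4)]
cv2.imwrite("pics/Dcmp2.png",cv2.resize(np.vstack([np.hstack(v[:2]),np.hstack(v[2:])]),None,fx=6,fy=4.5,interpolation=0))
E
```

```text
time: 7.7
tool_pos: [0.5432, 0.1089, 0.1426]
ee_rot: [-0.158, 0.16, -0.689, 0.689]
contact_force: [-0.3, 0.0, -0.2]
width: -0.003
tool_pos [0.5433 0.1088 0.1432] F [ 0.21 -0.88 -0.72] t 7.75 w 0.0 delta [0.0234 0.0053 0.0006]
time: 8.0
tool_pos: [0.5441, 0.1089, 0.1433]
ee_rot: [-0.159, 0.159, -0.689, 0.689]
contact_force: [-0.0, 0.1, -0.7]
width: -0.002
time: 8.25
tool_pos: [0.5442, 0.1091, 0.142]
ee_rot: [0.159, -0.159, 0.689, -0.689]
contact_force: [0.6, -0.2, 0.0]
width: -0.001
time: 8.5
tool_pos: [0.5442, 0.1091, 0.1409]
ee_rot: [0.159, -0.159, 0.689, -0.689]
contact_force: [0.0, -0.1, 0.2]
width: -0.001
tool_pos [0.5442 0.1092 0.1409] F [ 0.08  0.78 -0.  ] t 8.55 w -0.001 delta [0.0244 0.0029 0.0005]
```

View pics/Dcmp2.png

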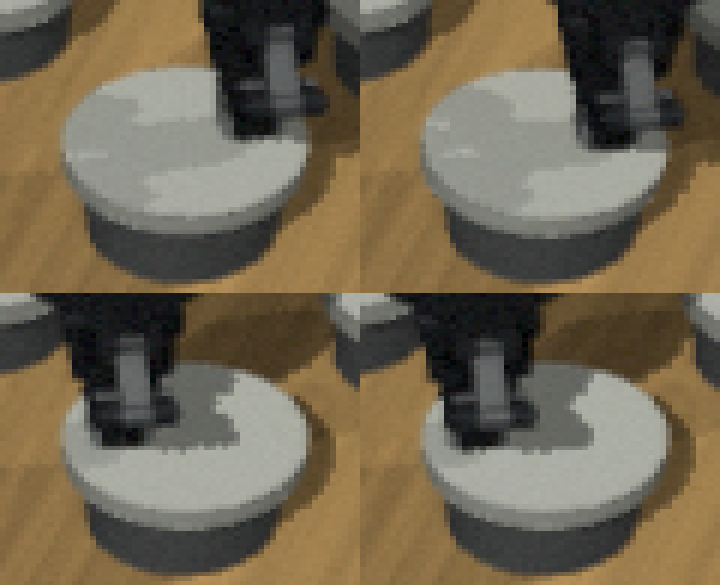

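```bash
python3 -m jog '[{"tx":0,"ty":0.001,"tz":0,"ax":0,"ay":0,"az":0,"gripper":0},{"tx":0,"ty":0,"tz":0,"ax":0,"ay":0,"az":0,"gripper":0}]'
python3 -m jog '[{"tx":0,"ty":0.0008,"tz":0,"ax":0,"ay":0,"az":0,"gripper":0},{"tx":0,"ty":0,"tz":0,"ax":0,"ay":0,"az":0,"gripper":0}]'
python3 look.py D5
python3 - <<'E'
from h import *
u=proj("side",[[*L['D'],.065]])[0].astype(int)
v=[cv2.imread(f"pics/raw_D{i}.png")[u[1]-30:u[1]+35,u[0]-30:u[0]+30] for i in(3,5)]
cv2.imwrite("pics/Dcmp3.png",cv2.resize(np.hstack(v),None,fx=6.5,fy=6.5,interpolation=0))
for i in v:
  hsv=cv2.cvtColor(i,cv2.COLOR_BGR2HSV); m=(hsv[...,1]<45)&(hsv[...,2]>105)
  print([(c,np.where(m[:,c])[0][[0,-1]].tolist()) for c in range(10,54,4) if m[:,c].any()])
E
```

```text
time: 8.8
tool_pos: [0.5443, 0.1092, 0.1399]
ee_rot: [0.159, -0.159, 0.689, -0.689]
contact_force: [0.7, 0.1, 1.3]
width: -0.004
time: 9.05
tool_pos: [0.5444, 0.1092, 0.1393]
ee_rot: [0.159, -0.159, 0.689, -0.689]
contact_force: [0.4, -0.3, 2.3]
width: -0.003
tool_pos [0.5444 0.1092 0.1393] F [2.05 0.39 2.24] t 9.1 w -0.002 delta [0.0246 0.0013 0.0005]
[(14, [25, 45]), (18, [35, 48]), (22, [19, 50]), (26, [34, 51]), (30, [19, 52]), (34, [16, 51]), (38, [17, 50]), (42, [18, 48]), (46, [22, 43]), (50, [27, 37])]
[(14, [32, 43]), (18, [36, 48]), (22, [18, 50]), (26, [35, 51]), (30, [35, 52]), (34, [24, 51]), (38, [17, 50]), (42, [17, 49]), (46, [21, 44]), (50, [26, 35])]
```

View pics/Dcmp3.png

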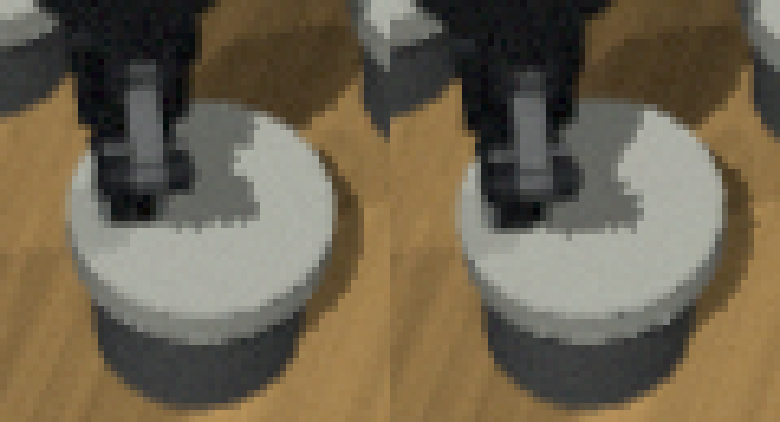

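Pressed on its two opposite sides, D gave way softly both times: 1–2 N, starting 2–4 mm above the firm height. The far edge also rose about 1 px, so D is the rocking lid. I lift and centre over D at top-image pixel (222,226).

```bash
python3 -m jog '[{"tx":0,"ty":-0.014,"tz":0,"ax":0,"ay":0,"az":0,"gripper":0},{"tx":0.025,"ty":0,"tz":0.0005,"ax":0,"ay":0,"az":0,"gripper":0},{"tx":0,"ty":0,"tz":0,"ax":0,"ay":0,"az":0,"gripper":0},{"tx":0,"ty":0,"tz":0,"ax":0,"ay":0,"az":0,"gripper":0}]'
python3 look.py D6; python3 -c "
from h import *
im=vision.camera('top')[150:300,150:350,::-1];cv2.imwrite('pics/topD.png',cv2.resize(im,None,fx=4,fy=4))"
```

```text
time: 9.6
tool_pos: [0.5225, 0.098, 0.1538]
ee_rot: [0.159, -0.159, 0.689, -0.689]
contact_force: [0.2, -0.2, 0.4]
width: 0.001
tool_pos [0.5226 0.098  0.1536] F [-0.52 -0.18  0.08] t 9.65 w 0.001 delta [ 0.0001  0.0156 -0.    ]
```

View pics/D6.png

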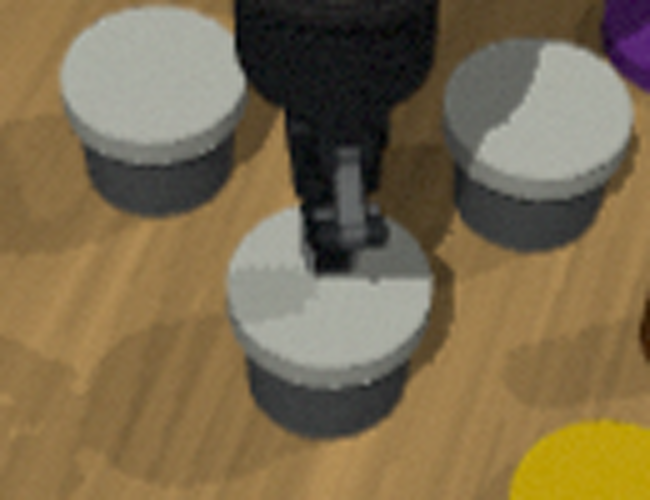

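View pics/topD.png

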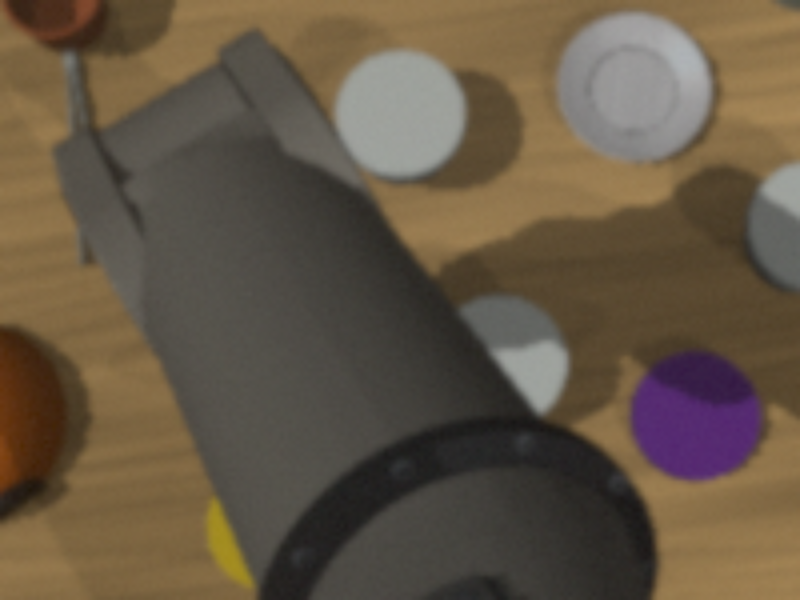

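The fingertips are above the middle of D, at crop (325,265). I press down.

```bash
python3 -m jog '[{"tx":0,"ty":0.009,"tz":0,"ax":0,"ay":0,"az":0,"gripper":0},{"tx":0,"ty":0.002,"tz":0,"ax":0,"ay":0,"az":0,"gripper":0},{"tx":0,"ty":0,"tz":0,"ax":0,"ay":0,"az":0,"gripper":0}]'
for i in 1; do :; done
python3 -m jog '[{"tx":0,"ty":0.001,"tz":0,"ax":0,"ay":0,"az":0,"gripper":0},{"tx":0,"ty":0,"tz":0,"ax":0,"ay":0,"az":0,"gripper":0}]'
python3 -m jog '[{"tx":0,"ty":0.001,"tz":0,"ax":0,"ay":0,"az":0,"gripper":0},{"tx":0,"ty":0,"tz":0,"ax":0,"ay":0,"az":0,"gripper":0}]'
python3 -m jog '[{"tx":0,"ty":0.001,"tz":0,"ax":0,"ay":0,"az":0,"gripper":0},{"tx":0,"ty":0,"tz":0,"ax":0,"ay":0,"az":0,"gripper":0}]'
```

```text
time: 10.07
tool_pos: [0.5219, 0.0978, 0.1417]
ee_rot: [0.159, -0.159, 0.689, -0.689]
contact_force: [-0.6, -0.6, 0.6]
width: 0.002
time: 10.32
tool_pos: [0.522, 0.0977, 0.1411]
ee_rot: [0.159, -0.159, 0.689, -0.689]
contact_force: [-0.2, 0.2, 1.2]
width: 0.0
time: 10.58
tool_pos: [0.5221, 0.0977, 0.1402]
ee_rot: [0.159, -0.159, 0.689, -0.689]
contact_force: [0.6, -0.0, 0.6]
width: -0.0
time: 10.82
tool_pos: [0.5221, 0.0978, 0.1394]
ee_rot: [0.159, -0.159, 0.689, -0.689]
contact_force: [-1.0, -0.1, 4.5]
width: -0.002
```

```bash
python3 -m jog '[{"tx":0,"ty":0.0005,"tz":0,"ax":0,"ay":0,"az":0,"gripper":0},{"tx":0,"ty":0,"tz":0,"ax":0,"ay":0,"az":0,"gripper":0}]'
python3 -m jog '[{"tx":0,"ty":0.0005,"tz":0,"ax":0,"ay":0,"az":0,"gripper":0},{"tx":0,"ty":0,"tz":0,"ax":0,"ay":0,"az":0,"gripper":0}]'
python3 look.py D7
```

```text
time: 11.08
tool_pos: [0.5221, 0.0978, 0.1389]
ee_rot: [0.159, -0.159, 0.689, -0.689]
contact_force: [-1.3, -0.6, 4.6]
width: -0.002
time: 11.32
tool_pos: [0.5222, 0.0978, 0.1385]
ee_rot: [-0.159, 0.159, -0.689, 0.689]
contact_force: [-1.4, -0.5, 6.6]
width: -0.004
tool_pos [0.5222 0.0978 0.1384] F [-1.36 -1.11  6.87] t 11.375 w -0.005 delta [-0.0004  0.0004 -0.0001]
```

View pics/D7.png

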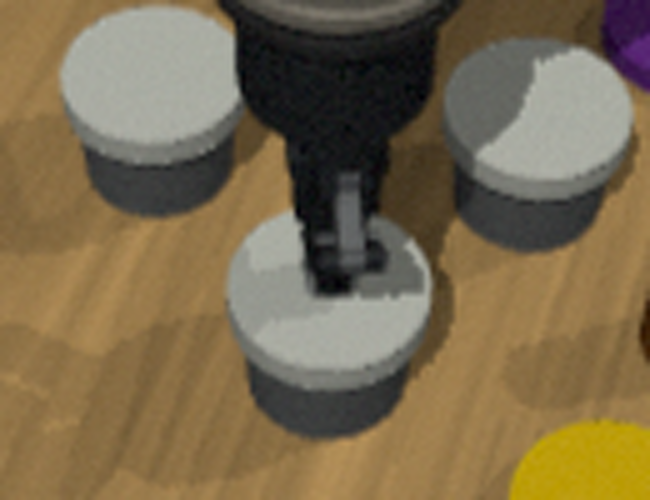

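```bash
python3 -m jog '[{"tx":0,"ty":0.0005,"tz":0,"ax":0,"ay":0,"az":0,"gripper":0},{"tx":0,"ty":0,"tz":0,"ax":0,"ay":0,"az":0,"gripper":0}]'
python3 -m jog '[{"tx":0,"ty":0.0005,"tz":0,"ax":0,"ay":0,"az":0,"gripper":0},{"tx":0,"ty":0,"tz":0,"ax":0,"ay":0,"az":0,"gripper":0}]'
python3 -m jog '[{"tx":0,"ty":0.0004,"tz":0,"ax":0,"ay":0,"az":0,"gripper":0},{"tx":0,"ty":0,"tz":0,"ax":0,"ay":0,"az":0,"gripper":0}]'
```

```text
time: 11.62
tool_pos: [0.5222, 0.0978, 0.138]
ee_rot: [0.159, -0.159, 0.689, -0.689]
contact_force: [-1.2, -0.4, 5.9]
width: -0.004
time: 11.88
tool_pos: [0.5222, 0.0978, 0.1377]
ee_rot: [-0.159, 0.159, -0.689, 0.689]
contact_force: [-2.9, -0.7, 11.8]
width: -0.0
time: 12.12
tool_pos: [0.5222, 0.0978, 0.1376]
ee_rot: [-0.159, 0.159, -0.689, 0.689]
contact_force: [-5.5, -1.5, 19.5]
width: -0.002
```

```bash
python3 -m jog '[{"tx":0,"ty":0,"tz":0,"ax":0,"ay":0,"az":0,"gripper":0},{"tx":0,"ty":0,"tz":0,"ax":0,"ay":0,"az":0,"gripper":0},{"tx":0,"ty":0,"tz":0,"ax":0,"ay":0,"az":0,"gripper":0},{"tx":0,"ty":0,"tz":0,"ax":0,"ay":0,"az":0,"gripper":0}]'; python3 look.py D8
python3 - <<'E'
from h import *
a=cv2.imread("pics/raw_D8.png");cv2.imwrite("pics/full8.png",np.hstack([cv2.imread("pics/side0.png")[80:384,80:380],a[80:384,80:380]]))
E
```

```text
time: 12.62
tool_pos: [0.5222, 0.0978, 0.1377]
ee_rot: [-0.159, 0.159, -0.689, 0.689]
contact_force: [-5.6, -1.7, 18.9]
width: -0.001
tool_pos [0.5222 0.0978 0.1376] F [-4.63 -1.41 18.83] t 12.675 w 0.002 delta [-0.0004 -0.0004 -0.0001]
```

View pics/D8.png

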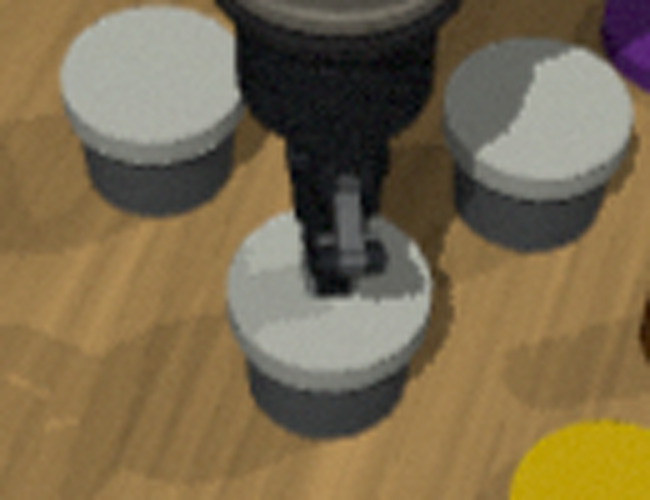

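View pics/full8.png

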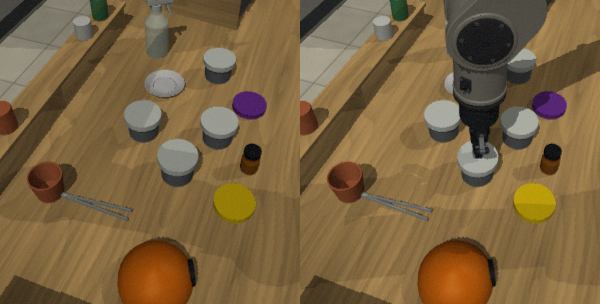

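The lid is level and home, held at a steady 19 N. The jar, pot, tweezers and hide are where they were, and the arm now covers the spray and the tray in this view. I hand in.

```bash
python3 -c "
from rig import close_job
print(close_job())"
```

```text
the job is handed in; nothing more can be done
None
```

The loose lid was the one on the tub at about (0.522, 0.098). I pressed it home in the middle and handed in with the closed fingertips still pressing on it.

- **Finding it:** I pressed three of the four lids near the edge. The lids at (0.521, -0.253) and (0.464, -0.032) were rigid at about 64.6 mm. The third gave softly on two opposite sides, with 1–2 N at first, starting about 2–4 mm above the firm height. I pushed it to 7 N on one side. I did not press the fourth lid, at (0.639, 0.009).
- **Pressing it home:** Pushed in the middle, the lid gave way at about 5–7 N, then stopped hard at about 64.6 mm, the same height as the two firm lids.
- **Last checks:** The push held steady at about 19 N over half a second, and the side view shows the lid level on its tub. The jar, pot, tweezers and hide looked unmoved. The spray and the tray were hidden behind the arm in that last view, so I could not check them there, though the arm never reached towards them.
- **Less certain:** In the pictures the tilt while rocking showed as only about 1 pixel. I judged it mainly from the contact height and force.

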